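Pry open the seal-stone display case

TASK

The sloping glazed lid of the display case has no handle and sits tight. Feel along under its front edge with the blade of the mounting knife for the one narrow slot (left, middle or right), slip the blade in and gently lever the lid up with it, keeping fingers and gripper off the lid until it has come well clear of the case. Then swing the lid wide open, at least 65 degrees from shut, so that it stays up by itself, lay the knife back flat on its wooden pad, and leave the ink stone, water cup and paperweight where they are.

Things in the scene. Friction and masses are not known exactly. Their poses are not given: they have to be found in the camera images.
- case: Fixed dark wooden plinth of the display case, 115 x 190 mm footprint. Origin on the counter, centre of the plinth's front lower edge; x from front to back, y along its width, z up. The front roughly faces the robot. The tray is mounted on it, tilted.
- tray: Dark red lacquered box fixed on the plinth, 130 (x) x 200 (y) x 50 mm (z), front wall 16 mm thick. Origin: middle of the lower front edge; x runs back along the slope, climbing 35 degrees, and is the way into the slot; y along the width; z square to the shut lid, leaning to the robot. Stones lie inside; none stands higher than 22 mm above the tray's underside.
- rim (a point): Middle of the tray's front face at the slot's half height, about 111 mm above the counter; axes as the tray. The one pry slot is a notch in the front wall's top, 44 mm wide (y), 6 mm high (z), 16 mm through, roofed by the shut lid's front rail; it is centred 55 mm to the +y side of this point, or at it, or 55 mm to the -y side. A blade stopped less than 8 mm in has met solid rim.
- lid (a joint): Lid opening, rad: 0 shut, 1.4 at its stop. Dark red wooden frame (rails 16 mm wide, 12 mm thick) with a clear pane, 130 x 200 mm, about 0.3 kg (varies), hinged along the tray's far upper edge, flush with the tray's outside all round, no handle. The hinge is stiff: the lid stays at any angle and takes about 3 to 4.5 N at the front edge to lift.
- lid_edge (a point): Middle of the lower front edge of the lid, on the lid: with the lid shut, 3 mm above the rim point along the tray's z. Axes of the lid: x from this edge to the hinge line, which lies 130 mm along +x at the same z and is parallel to y; z out of the lid's outer face.
- knife: Loose mounting knife, 70 g, lying flat: wooden handle 90 long (x), 14 wide (y), 20 mm high (z), brass ferrule, and a stiff straight steel blade 70 long, 18 wide, 2 mm thick, out of the handle's +x end, its flat level, at half the handle's height. Origin: centre of the handle's underside; x points to the blade's tip, z up. Blade points roughly away from the robot.
- knife_tip (a point): Tip of the blade, 115 mm along the knife's +x from its origin and 10 mm above the handle's underside. Axes as the knife. Held lightly or far back on the handle, the knife can turn in the grip when levering.
- pad: Fixed flat wooden pad the knife lies on, 210 mm (x) x 80 mm (y) x 10 mm thick. Origin at the centre of its underside, on the counter; the knife's origin starts near the middle of the pad. It is on the left or on the right of the case.
- inkstone: Loose round black ink stone, 106 mm across, 25 mm high, on the other side of the case from the pad. Origin at the centre of its underside. Not to be disturbed.
- water_cup: Loose blue ceramic cup, 64 mm across, 55 mm high. Origin at the centre of its underside. Not to be disturbed.
- paperweight: Loose dark wooden bar, 160 x 24 x 18 mm. Origin at the centre of its underside. Not to be disturbed.
Not all that is in view belongs to the job. There is more than one size of the pad; the one meant has the size given above.

How it is judged:
On the way, in this order (a step that is already met when the one before it is completed fails the run):
1. the knife has levered the lid up: it stands 0.12 rad or more open, resting on the knife, with no finger on it (value of joint lid above 0.12 rad and contact force between knife and lid above 0.5 N and contact force between each of the arm, the fingers and lid below 0.2 N), for 0.2 s.
2. the lid is swung 1.13 rad (65 degrees) or more open (value of joint lid above 1.13 rad), for 0.2 s.
At the end, for the whole second after the job is handed in: The lid stands by itself at least 1.1 rad open and still, the knife lies flat (within 0.15 rad, handle underside down) on the wooden pad with its handle's middle over the pad, released and at rest; ink stone, cup and paperweight are within 20 mm of where they began (value of joint lid above 1.1 rad and velocity of joint lid between -0.05 and 0.05 rad/s and contact force between knife and lid below 0.05 N and x of knife in the frame of pad between -0.105 and 0.105 m and y of knife in the frame of pad between -0.04 and 0.04 m and z of knife in the frame of pad between 0.005 and 0.016 m and angle between knife's own z axis and vertical below 0.15 rad and linear speed of knife below 0.02 m/s and distance of each of inkstone, water_cup, paperweight from where it was at the start of the episode below 0.02 m); the robot touches nothing.
It fails at once if a finger or the gripper touches the lid while it is less than 0.12 rad open (value of joint lid below 0.12 rad and contact force between any of the arm, the fingers and lid above 1 N).
It fails at once if the lid is forced: the knife presses on it with more than 40 N (contact force between knife and lid above 40 N).
It fails at once if the inkstone is pushed away or knocked over (distance of inkstone from where it was at the start of the episode above 0.03 m or angle between inkstone's own z axis and vertical above 0.4 rad).
It fails at once if the water cup is pushed away or knocked over (distance of water_cup from where it was at the start of the episode above 0.03 m or angle between water_cup's own z axis and vertical above 0.4 rad).
It fails at once if the paperweight is pushed away or knocked over (distance of paperweight from where it was at the start of the episode above 0.03 m or angle between paperweight's own z axis and vertical above 0.4 rad).
It also fails if it takes over 64 s, if anything falls off the work surface, if the arm or the gripper's body presses on something with over 40 N, if the wrist force passes 120 N, or if a joint passes its speed limit or range.

ROBOT

A 7-joint arm with a two-finger parallel gripper is mounted at the origin on the work surface. World frame = base frame: x ahead of the robot, y to its left, z up, the work surface at z = 0. Lengths are in m, angles in rad, forces in N, time in s.
With the tool pointing down it reaches from about 0.4 to 0.85 m from the base axis. Payload 10.4 kg.
Tool frame: the origin (TCP) lies at the very end of the fingers, on their centre line; the grasp point (between the pads) lies 19 mm behind it; z points along the fingers, y is the direction in which the jaws open and shut (so a half turn about z gives the same grasp; the last joint's range is limited). The gripper opens to 85 mm and grips with 20 to 120 N. Pads are 22 mm wide; open, the fingers measure 114 mm over their backs; the gripper's body (76 mm by 85 mm) begins 54 mm behind the grasp point. The pads swing forward as they close: fully open they stand 13 mm farther back than shut.
Start: joints at [-1.298, 0.332, -0.065, 1.46, 0.022, 1.35, -0.088], TCP at [0.182, 0.598, 0.231] pointing down, gripper open.
Joint ranges: [-2.6, 2.6], [-0.5, 2.12], [-1.47, 1.34], [0.16, 2.42], [-1.27, 4.41], [0.06, 2.06], [-2.6, 2.6]. Speed limits (rad/s): [2.22, 2.22, 2.79, 2.79, 3.14, 3.14, 3.14].

INTERFACE

Orientations are given as a unit quaternion [x, y, z, w].
In Python, from bench import ctrl gives the robot as it stands.
- The arm moves only by the shell command python3 -m crank 'ROWS' [OPENING] [FORCE]. ROWS is JSON, a list of rows, each a list of 4 numbers: the shift along the tool's x, y, z scaled (see below), then the turn about the tool's z scaled (see below). In form: [[dx, dy, dz, roll], ...]. A call has 1 to 8 rows; each row shifts and turns the pose as measured when the row begins, along the tool's axes as they then stand; what a row does not reach is not made up. The controller multiplies each number of a shift by 0.05 m and each number of a turn by 180 degrees. A row lasts 1/10 s, in which the tool goes at most 50 mm and 8.59 degrees, less where a joint would pass 70% of its speed; a pose out of reach is approached as far as the arm can. A call with a number of a shift or a turn outside -1 to 1 is refused whole. A call with a gripper value outside its range is refused whole. OPENING is the gripper's target within -1 to 1 (fully open at 1, half-way at 0, shut at -1), set as the call begins (- or left out, the last holds). The fingers move at their own pace and stop on an object; FORCE is the grip in N (left out, the last holds). Time passes only in rows, so rows that do not move let the fingers close. It gives the time, the measured TCP pose, the force and the opening at its end, in the units of the state.
- ctrl.observe(): the state, without advancing time (a new reading comes with each control period).
- ctrl.snapshot(name): name is "scene" or "top" or "wrist"; returns (picture, depth): 480x640x3 uint8, blue, green, red; 480x640 float32, m along the optical axis (not along the pixel's ray), 0 where there is no reading.
- ctrl.calibration(name): a dict with "mtx" (3x3 intrinsics, pixels), "R" (3x3) and "t" (3): a world point X has camera coordinates R X + t. Camera axes: x right, y down, z forward; pixel columns grow to the right and rows downward; lengths in m; the calibration is good to about 2 mm. A picture is of the moment at which its call begins: read the wrist's pose just before it. calibration takes no time and is no camera call; for the wrist camera it gives the pose at the moment of the call.
- ctrl.sign_off(): hands the job in, once; it reports no verdict.
Trained networks look in the newest picture that a camera, given by its name, has taken for a name from the list of things; names that differ only in an ending like _2 or _b are one class to them, and where a whole thing is asked for, a point or a joint stands for the part that bears it (a point fixed in the world has none). Each returns a list of dicts, best first, with "score" (0 to 1); they miss things now and then, are a little off and sometimes report something else, mostly with a low value. They report only what shows in the picture. A call takes as long as a camera call. They do not tell look-alikes from the thing itself.
- ctrl.find_in(target, camera): "centre" ([x, y, z] in m, in world coordinates, good to about 4 mm: the middle of the surface that is visible of it).
- ctrl.trace(target, camera): "region" (480x640 bool, what is visible of it).
The state is a dict: "time_s": time; "joints": joint angles; "qvel": joint speeds; "joint_torque": joint torques, N m; "ee_pos": TCP position; "tcp_rot": TCP orientation; "ft_force": force on the tool from outside, world axes, zero at the start; "wrist_torque": the same for the moment, N m; "width": finger opening in m.
Only numpy, scipy, OpenCV 4.12 (cv2) and the standard library are available. Lean on these libraries where they do the work, as an engineer would, in place of code of your own. Each camera call takes 0.05 s, during which the arm holds its last target. There are 200 camera calls.

## Working session

There is one attempt and no reset: what is moved stays moved. The work goes in short steps, Python scripts to look and compute and a shell command to move; the robot and the scene stay as the last step left them, time stands still between calls to the robot, and variables do not carry over. Pictures are saved under pics/ and viewed, on a budget of 10 in all, crops included, one or two more only if the job needs it, and the job is handed in when it is done.

```bash
ls; mkdir -p pics; cat > h.py <<'E'
import numpy as np, cv2
from bench import ctrl
def pts(cam, depth, mask=None):
    c=ctrl.calibration(cam); v,u=np.nonzero((depth>0) if mask is None else (mask&(depth>0)))
    d=depth[v,u]; K=np.array(c["mtx"]); X=np.c_[(u-K[0,2])/K[0,0]*d,(v-K[1,2])/K[1,1]*d,d]
    return (X-np.array(c["t"]).ravel())@np.array(c["R"]), u, v
E
python3 - <<'E'
from h import *
s=ctrl.observe(); print({k:np.round(v,3).tolist() for k,v in s.items()})
for cam in("top","scene"):
    p,d=ctrl.snapshot(cam); cv2.imwrite(f"pics/{cam}0.png",p); np.save(f"{cam}0.npy",d)
    for t in("case","tray","lid","knife","pad","inkstone","water_cup","paperweight"):
        r=ctrl.find_in(t,cam); print(cam,t,[(np.round(x["centre"],3).tolist(),round(x["score"],2)) for x in r[:3]])
E
```

```text
pics
{'time_s': 0.0, 'joints': [-1.298, 0.333, -0.065, 1.461, 0.022, 1.35, -0.088], 'qvel': [-0.0, 0.001, 0.0, -0.002, 0.0, 0.0, 0.002], 'joint_torque': [0.001, -62.545, 0.049, -39.16, 0.016, 0.01, -0.0], 'ee_pos': [0.182, 0.597, 0.231], 'tcp_rot': [0.147, 0.989, -0.001, -0.0], 'ft_force': [0.282, -0.046, -0.674], 'wrist_torque': [-0.002, 0.013, 0.029], 'width': 0.086}
top case [([0.66, -0.018, 0.161], 0.68)]
top tray [([0.662, -0.022, 0.159], 0.56)]
top lid [([0.658, -0.02, 0.158], 0.89), ([0.73, -0.33, 0.02], 0.26)]
top knife [([0.458, -0.316, 0.02], 0.61)]
top pad [([0.397, -0.558, 0.009], 0.92), ([0.432, -0.309, 0.009], 0.84)]
top inkstone [([0.423, 0.321, 0.022], 0.89)]
top water_cup [([0.745, 0.331, 0.029], 0.86)]
top paperweight [([0.729, -0.325, 0.017], 0.84), ([0.662, -0.02, 0.161], 0.41)]
scene case [([0.716, 0.006, 0.142], 0.75)]
scene tray []
scene lid [([0.658, -0.017, 0.159], 0.89), ([0.452, -0.303, 0.007], 0.29)]
scene knife [([0.444, -0.317, 0.017], 0.62)]
scene pad [([0.415, -0.549, 0.016], 0.97), ([0.453, -0.301, 0.01], 0.6)]
scene inkstone [([0.434, 0.328, 0.026], 0.7)]
scene water_cup [([0.739, 0.323, 0.028], 0.65)]
scene paperweight [([0.741, -0.325, 0.019], 0.63)]
```

View pics/top0.png

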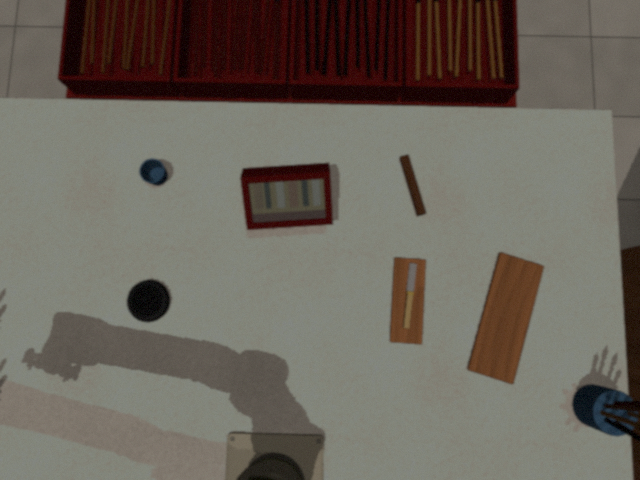

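View pics/scene0.png

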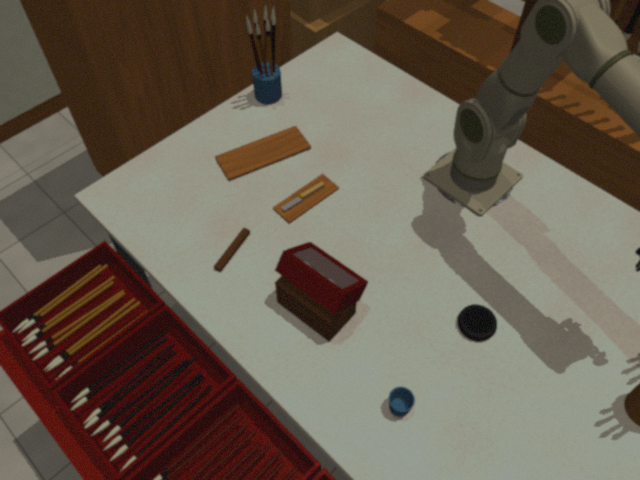

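```bash
python3 - <<'E'
from h import *
p,d=ctrl.snapshot("top")
for t in("knife","lid","pad"):
    for r in ctrl.trace(t,"top")[:2]:
        m=r["region"]; X,u,v=pts("top",d,m)
        z=X[:,2]; print(t,round(r["score"],2),len(X),"px box",u.min(),u.max(),v.min(),v.max())
        print("  z pct",np.round(np.percentile(z,[2,10,50,90,98]),3))
        rc=cv2.minAreaRect(X[:,:2].astype(np.float32)*1000); print("  rect mm",np.round(rc[0],1),np.round(rc[1],1),round(rc[2],1)); print(np.round(cv2.boxPoints(rc),0).tolist())
        if t=="lid":
            X=X[z>0.08]
            for _ in range(4):
                A=np.c_[X[:,:2],np.ones(len(X))]; c=np.linalg.lstsq(A,X[:,2],rcond=None)[0]; e=X[:,2]-A@c; X=X[abs(e)<max(.004,1.5*e.std())]
            print("  plane",c,"n",len(X),"std",e.std(),"slope",np.degrees(np.arctan(np.hypot(*c[:2]))),"dir",np.degrees(np.arctan2(c[1],c[0])))
            print("  inl rect",cv2.minAreaRect(X[:,:2].astype(np.float32)*1000), cv2.boxPoints(cv2.minAreaRect(X[:,:2].astype(np.float32)*1000)).round().tolist())
X,u,v=pts("top",d)
cv2.imwrite("pics/a.png",cv2.resize(p[150:240,220:450],None,fx=3.4,fy=3.4,interpolation=cv2.INTER_CUBIC))
k=(abs(X[:,0]-.45)<.13)&(abs(X[:,1]+.312)<.03)&(X[:,2]>.0145); Y=X[k]
print("knife pts",len(Y),np.round(Y[:,2].max(),3)); 
rc=cv2.minAreaRect(Y[:,:2].astype(np.float32)*1000);print(rc,cv2.boxPoints(rc).round().tolist())
# image-based
K=[(c) for c in [ctrl.calibration("top")]][0]; print(np.round(K["R"],3),K["t"],K["mtx"])
E
```

```text
knife 0.85 468 px box 404 417 263 327
  z pct [0.011 0.018 0.025 0.033 0.035]
  rect mm [ 451.2 -318.2] [ 21.8 158.9] 82.4
[[371.0, -319.0], [528.0, -340.0], [531.0, -318.0], [374.0, -297.0]]
lid 0.67 4838 px box 241 333 170 229
  z pct [0.124 0.129 0.158 0.192 0.198]
  rect mm [662.6 -14.8] [147.2 233.9] 8.8
[[572.0, 90.0], [608.0, -142.0], [753.0, -119.0], [717.0, 112.0]]
  plane [ 0.68468848  0.06126025 -0.2874299 ] n 2852 std 0.002498171929301392 slope 34.50554833048434 dir 5.112737241923062
  inl rect ((651.7610473632812, -21.073745727539062), (111.01268005371094, 200.31356811523438), 4.879549026489258) [[588.0, 74.0], [605.0, -126.0], [716.0, -116.0], [699.0, 83.0]]
pad 0.8 2243 px box 391 425 257 343
  z pct [0.004 0.007 0.011 0.014 0.017]
  rect mm [ 438.  -315.9] [ 83.3 210.5] 86.4
[[330.0, -351.0], [540.0, -364.0], [546.0, -281.0], [336.0, -268.0]]
pad 0.78 5869 px box 468 543 252 383
  z pct [0.009 0.011 0.015 0.019 0.021]
  rect mm [ 402.4 -559.5] [123.5 303.2] 73.7
[[240.0, -576.0], [531.0, -661.0], [565.0, -543.0], [274.0, -458.0]]
knife pts 598 0.037
((440.05419921875, -311.61334228515625), (207.78884887695312, 57.14328384399414), 0.32575830817222595) [[336.0, -284.0], [336.0, -341.0], [544.0, -340.0], [544.0, -282.0]]
[[ 0.025 -1.    -0.009]
 [-0.988 -0.023 -0.152]
 [ 0.152  0.013 -0.988]] [-0.11196127  0.59660616  1.31421747] [[553.31745511   0.         321.08717903]
 [  0.         553.31745511 231.49120172]
 [  0.           0.           1.        ]]
```

Top view: the case is at about px (287,195), the knife on its 210×80 pad at (410,295), and a larger decoy pad at (505,318). The cup is at (153,172), the ink stone at (149,300) and the paperweight at (413,185). The scene view agrees. I'll head for the knife via a point in front of the case.

```bash
python3 -m crank '[[-0.85,-0.5,-0.1,0],[-0.85,-0.5,-0.1,0],[-0.85,-0.5,-0.1,0],[-0.85,-0.5,-0.1,0],[-0.85,-0.5,-0.1,0],[-0.85,-0.5,-0.1,0],[-0.85,-0.5,-0.1,0],[-0.85,-0.5,-0.1,0]]' 1
python3 -m crank '[[-0.45,-0.88,0,0],[-0.45,-0.88,0,0],[-0.45,-0.88,0,0],[-0.45,-0.88,0,0],[-0.45,-0.88,0,0],[-0.45,-0.88,0,0]]'
python3 -c "
from bench import ctrl;print(ctrl.observe()['joints'])"
```

```text
time_s: 1.9
ee_pos: [0.448, 0.3083, 0.2703]
tcp_rot: [0.14, 0.99, 0.001, -0.001]
ft_force: [0.0, 1.8, -0.5]
width: 0.0855
time_s: 2.5
ee_pos: [0.5059, 0.0138, 0.2709]
tcp_rot: [0.141, 0.99, 0.003, 0.001]
ft_force: [0.3, 0.6, -0.3]
width: 0.0856
[-0.54448428  0.03322698  0.44439206  1.73157331 -0.01922334  1.37770271
  1.19146158]
```

```bash
R='nop'
python3 -m crank '[[0,0,0,0.0475],[0,0,0,0.0475],[0,0,0,0.0475],[0,0,0,0.0475],[0,0,0,0.0475],[0,0,0,0.0475],[0,0,0,0.0475],[0,0,0,0.0475]]' >/dev/null
python3 -m crank '[[0,0,0,0.0475],[0,0,0,0.0475],[0,0,0,0.0475],[0,0,0,0.0475],[0,0,0,0.0475],[0,0,0,0.0475],[0,0,0,0.0475],[0,0,0,0.0475]]' >/dev/null
python3 -m crank '[[0,0,0,0.0475],[0,0,0,0.0475],[0,0,0,0.0475],[0,0,0,0.0475]]'
```

```text
time_s: 4.5
ee_pos: [0.5064, 0.0031, 0.274]
tcp_rot: [0.997, -0.073, 0.004, -0.003]
ft_force: [-0.8, -0.3, -0.8]
width: 0.0853
```

```bash
python3 -m crank '[[-0.03,0.93,0.15,0],[-0.03,0.93,0.15,0],[-0.03,0.93,0.15,0],[-0.03,0.93,0.15,0],[-0.03,0.93,0.15,0],[-0.03,0.93,0.15,0],[-0.03,0.93,0.15,0],[0,0,0,0]]'
python3 - <<'E'
from h import *
c=ctrl.calibration("wrist");p,d=ctrl.snapshot("wrist"); cv2.imwrite("pics/w1.png",p); np.save("w1.npy",d)
print(np.round(-np.array(c["R"]).T@np.array(c["t"]).ravel(),3))
for t in("knife","pad"):
  for r in ctrl.trace(t,"wrist")[:1]:
    X,u,v=pts("wrist",d,r["region"]); k=X[:,2]
    rc=cv2.minAreaRect(X[:,:2].astype(np.float32)*1000); print(t,r["score"],len(X),np.round(np.percentile(k,[5,50,95]),3),rc,cv2.boxPoints(rc).round().tolist())
    if t=="knife":
      Y=X[(k>.0265)&(k<.036)]; rc=cv2.minAreaRect(Y[:,:2].astype(np.float32)*1000); print("handle",len(Y),rc,cv2.boxPoints(rc).round().tolist())
E
```

```text
time_s: 5.3
ee_pos: [0.4456, -0.3262, 0.2185]
tcp_rot: [0.997, -0.074, 0.007, -0.003]
ft_force: [-0.7, 0.2, 0.3]
width: 0.0851
[ 0.51  -0.336  0.362]
pad 0.74 32073 [0.011 0.014 0.016] ((401.1037902832031, -540.5548706054688), (284.7755126953125, 218.837646484375), 34.70948028564453) [[222.0, -532.0], [346.0, -712.0], [580.0, -549.0], [456.0, -370.0]]
```

View pics/w1.png

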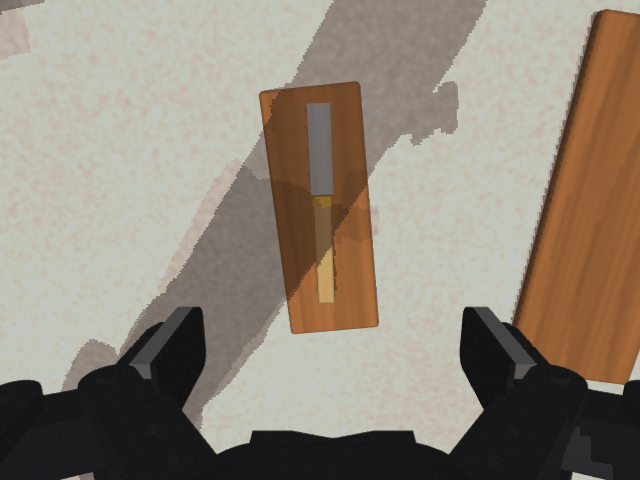

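Wrist view: the knife lies on the pad, tip at px (319,103), ferrule (322,200), tail end (327,302). I'll intersect those pixel rays with the known heights.

```bash
cat >> h.py <<'E'
def ray(cam,u,v,z):
    c=ctrl.calibration(cam);K=np.array(c["mtx"]);R=np.array(c["R"]);o=-R.T@np.array(c["t"]).ravel()
    r=R.T@np.linalg.inv(K)@[u,v,1]; return o+r*(z-o[2])/r[2]
E
python3 - <<'E'
from h import *
for n,u,v,z in[("tip",319,103,.021),("ferr",322,195.5,.021),("hfront",322,206,.03),("tail",327,302,.03)]: print(n,ray("wrist",u,v,z).round(4))
a,b=ray("wrist",319,103,.021),ray("wrist",327,302,.03); print(np.linalg.norm((a-b)[:2]),np.degrees(np.arctan2(*(a-b)[1::-1])))
for n,u,v in[("l",287,222),("r",370,216)]: print(n,ray("wrist",u,v,.01).round(4))
d=np.load("w1.npy");print(d[260:290,325:329].mean(),d[110:190,318:322].mean(), d[250,300])
E
```

```text
tip [ 0.5344 -0.3185  0.021 ]
ferr [ 0.464  -0.3104  0.021 ]
hfront [ 0.4571 -0.3097  0.03  ]
tail [ 0.3764 -0.3021  0.03  ]
0.1588529406978538 -5.946472528024666
l [ 0.4443 -0.2773  0.01  ]
r [ 0.4398 -0.3471  0.01  ]
0.3504551 0.33196467 0.36515933
```

```bash
python3 -m crank '[[0.04,-0.34,0.5,-0.014],[0,0,0.8,0],[0,0,0.8,0],[0,0,0.8,0],[0,0,0.6,0],[0,0,0,0]]' 1 30
python3 - <<'E'
from h import *
p,d=ctrl.snapshot("wrist"); cv2.imwrite("pics/w2.png",p)
E
```

```text
time_s: 6.05
ee_pos: [0.4656, -0.2896, 0.0418]
tcp_rot: [0.999, -0.038, 0.013, -0.007]
ft_force: [-0.3, -0.3, 0.5]
width: 0.0855
```

View pics/w2.png

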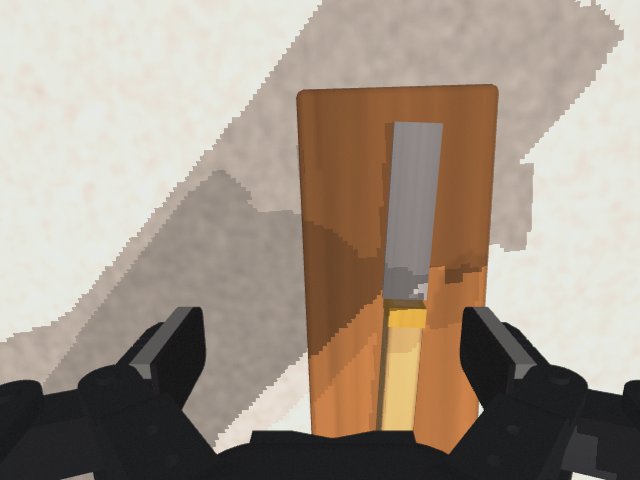

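```bash
python3 - <<'E'
from h import *
from scipy.spatial.transform import Rotation as R
a=ray("wrist",418,122,.021);b=ray("wrist",406,299,.021);c=ray("wrist",403,400,.030)
print(a.round(4),b.round(4),c.round(4),np.degrees(np.arctan2(*(a-b)[1::-1])),np.degrees(np.arctan2(*(a-c)[1::-1])),np.linalg.norm(a-b))
s=ctrl.observe();r=R.from_quat(s["tcp_rot"]);M=r.as_matrix();print(M.round(3),s["ee_pos"].round(4) if hasattr(s["ee_pos"],'round') else s["ee_pos"])
u=(a-c)/np.linalg.norm((a-c)[:2]);u[2]=0
g=a-u*.085; print("grip",g.round(4)); g[2]=.012
print("delta tool", (M.T@(g-s["ee_pos"])).round(4))
E
```

```text
[ 0.5318 -0.3265  0.021 ] [ 0.4613 -0.3195  0.021 ] [ 0.42   -0.3154  0.03  ] -5.662178837706357 -5.655496462172135 0.07086892062057892
[[ 0.997 -0.076  0.028]
 [-0.077 -0.997  0.013]
 [ 0.027 -0.015 -1.   ]] [ 0.4666 -0.2903  0.0438]
grip [ 0.4472 -0.3181  0.021 ]
delta tool [-0.018   0.0296  0.0309]
```

```bash
python3 -m crank '[[-0.18,0.3,0,0.007],[-0.18,0.3,0,0],[0,0,0,0]]'; python3 -m crank '[[0,0,0.2,0],[0,0,0.2,0],[0,0,0.1,0],[0,0,0,0]]'
```

```text
time_s: 6.4
ee_pos: [0.4482, -0.3206, 0.0485]
tcp_rot: [0.999, -0.049, 0.017, -0.006]
ft_force: [-0.3, -0.0, 0.2]
width: 0.0854
time_s: 6.8
ee_pos: [0.4515, -0.32, 0.0242]
tcp_rot: [0.999, -0.049, 0.02, -0.006]
ft_force: [-0.2, 0.7, 0.3]
width: 0.0852
```

```bash
python3 -m crank '[[-0.1,-0.03,0.12,0],[0,0,0.1,0],[0,0,0,0]]'; python3 -m crank '[[0,0,0,0],[0,0,0,0],[0,0,0,0],[0,0,0,0],[0,0,0,0],[0,0,0,0]]' -1 30
```

```text
time_s: 7.1
ee_pos: [0.4468, -0.317, 0.0117]
tcp_rot: [0.999, -0.048, 0.019, -0.006]
ft_force: [-0.3, -0.5, 0.4]
width: 0.0853
time_s: 7.7
ee_pos: [0.4473, -0.3173, 0.0122]
tcp_rot: [0.999, -0.048, 0.02, -0.006]
ft_force: [-0.2, 0.4, -1.2]
width: 0.0131
```

```bash
python3 -m crank '[[0,0,-0.4,0],[0,0,-0.8,0],[0,0,-0.9,0],[0,0,-0.9,0],[0,0,-0.6,0],[0,0,0,0]]'; python3 -m crank '[[0.13,-0.73,0,0],[0.13,-0.73,0,0],[0.13,-0.73,0,0],[0.13,-0.73,0,0],[0.13,-0.73,0,0],[0.13,-0.73,0,0],[0.13,-0.73,0,0],[0.13,-0.7,0,0]]'; python3 -m crank '[[0,0,0,-0.03],[0,0,0,-0.03],[0,0,0,0]]'
python3 - <<'E'
from h import *
p,d=ctrl.snapshot("wrist"); cv2.imwrite("pics/w3.png",p);np.save("w3.npy",d)
from scipy.spatial.transform import Rotation as R
s=ctrl.observe();print(R.from_quat(s["tcp_rot"]).as_matrix().round(3))
E
```

```text
time_s: 8.3
ee_pos: [0.4383, -0.3189, 0.1973]
tcp_rot: [0.999, -0.049, 0.017, -0.007]
ft_force: [1.0, -0.0, -0.7]
width: 0.0131
time_s: 9.1
ee_pos: [0.5179, -0.0298, 0.1988]
tcp_rot: [0.998, -0.055, 0.016, -0.006]
ft_force: [0.7, -0.6, -1.0]
width: 0.0134
time_s: 9.4
ee_pos: [0.5176, -0.0222, 0.1954]
tcp_rot: [0.999, 0.048, 0.014, -0.005]
ft_force: [-0.1, 0.2, -0.3]
width: 0.0132
[[ 0.995  0.092  0.028]
 [ 0.091 -0.996  0.011]
 [ 0.029 -0.009 -1.   ]]
```

View pics/w3.png

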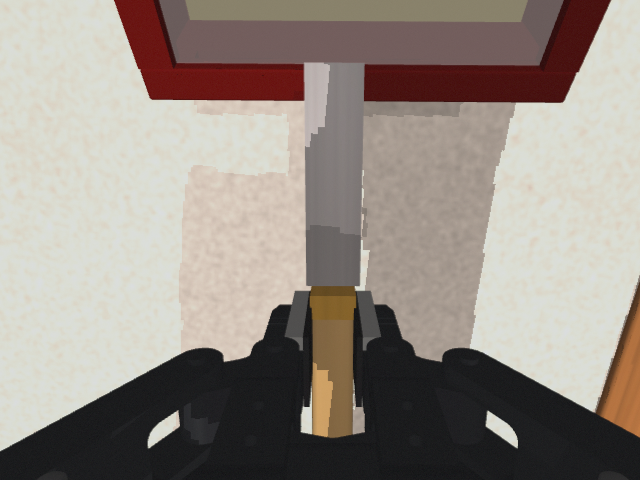

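Wrist view: the knife is in the jaws, blade tip at px (335,62). The lid's upper front edge runs from (150,100) to (565,102), so the yaw is nearly right.

```bash
python3 - <<'E'
from h import *
l=ray("wrist",150,100,.123);r=ray("wrist",565,102,.123)
print("edge",l.round(4),r.round(4),np.linalg.norm(l-r),"mid",((l+r)/2).round(4),"yaw",np.degrees(np.arctan2(-(l-r)[0],(l-r)[1])))
d=np.load("w3.npy");X,u,v=pts("wrist",d)
I=lambda a,b:X[(u>=a[0])&(u<a[1])&(v>=b[0])&(v<b[1])]
for b in[(72,78),(84,90),(93,97)]:
  print(b,np.median(I((180,290),b),0).round(4),np.median(I((380,530),b),0).round(4))
for b in[(66,72),(100,106),(150,156),(210,216),(275,281)]: print("blade",np.median(I((320,350),b),0).round(4))
E
```

```text
edge [0.5887 0.0741 0.123 ] [ 0.606  -0.1255  0.123 ] 0.20029821908376153 mid [ 0.5974 -0.0257  0.123 ] yaw 4.958439874418528
(72, 78) [0.6032 0.0319 0.1311] [ 0.6122 -0.0687  0.1314]
(84, 90) [0.5982 0.0323 0.1276] [ 0.6075 -0.0705  0.1281]
(93, 97) [0.5948 0.0329 0.1252] [ 0.6043 -0.0716  0.1258]
blade [ 0.5996 -0.015   0.2037]
blade [ 0.5899 -0.0158  0.2035]
blade [ 0.5751 -0.0173  0.204 ]
blade [ 0.5563 -0.019   0.204 ]
blade [ 0.5345 -0.0211  0.2042]
```

```bash
python3 -m crank '[[0.25,0,0.4,0],[0.25,0,0.5,0],[0,0,0.4,0],[0,0,0.2,0],[0,0,0,0]]' -1 20; python3 -m crank '[[0,0,0.1,0],[0,0,0.1,0]]';python3 -m crank '[[0,0,0.1,0],[0,0,0.1,0]]'
```

```text
time_s: 9.95
ee_pos: [0.5454, -0.0214, 0.1185]
tcp_rot: [0.999, 0.037, 0.015, -0.005]
ft_force: [-1.2, 0.8, 1.3]
width: 0.013
time_s: 10.15
ee_pos: [0.5463, -0.0213, 0.1099]
tcp_rot: [0.999, 0.037, 0.016, -0.006]
ft_force: [-1.8, 1.6, 3.4]
width: 0.0132
time_s: 10.35
ee_pos: [0.5479, -0.0209, 0.1008]
tcp_rot: [0.999, 0.036, 0.018, -0.006]
ft_force: [-1.0, 0.9, 5.2]
width: 0.013
```

```bash
python3 -m crank '[[-0.03,0,0.1,-0.003],[-0.03,0,0.1,0],[0,0,0.1,0]]';python3 -m crank '[[0,0,0.06,0]]';python3 - <<'E'
from h import *
p,d=ctrl.snapshot("wrist");X,u,v=pts("wrist",d); cv2.imwrite("pics/w4.png",p)
for a in range(20,300,30):
  k=(u>325)&(u<345)&(v>=a)&(v<a+5); print(a,np.median(X[k],0).round(4))
E
```

```text
time_s: 10.65
ee_pos: [0.5492, -0.0212, 0.0876]
tcp_rot: [0.999, 0.041, 0.022, -0.006]
ft_force: [-0.6, 1.0, 6.8]
width: 0.0132
time_s: 10.75
ee_pos: [0.5502, -0.0211, 0.085]
tcp_rot: [0.999, 0.041, 0.023, -0.006]
ft_force: [-0.3, 0.9, 6.2]
width: 0.0131
20 [ 0.633  -0.0148  0.1414]
50 [ 0.6283 -0.0151  0.1382]
80 [ 0.622  -0.0157  0.1431]
110 [ 0.6167 -0.0161  0.1395]
140 [ 0.6108 -0.0166  0.1355]
170 [ 0.6041 -0.0171  0.131 ]
200 [ 0.5965 -0.0177  0.1257]
230 [ 0.5878 -0.0184  0.1198]
260 [ 0.5776 -0.0192  0.1127]
290 [ 0.5659 -0.0201  0.1051]
```

```bash
cat >> h.py <<'E'
from scipy.spatial.transform import Rotation as Rn
Y0=np.radians(4.96); S=np.radians(35)
TX=np.array([np.cos(S)*np.cos(Y0),np.cos(S)*np.sin(Y0),np.sin(S)]);TY=np.array([-np.sin(Y0),np.cos(Y0),0]);TZ=np.cross(TX,TY)
RIM=np.array([.606,-.025,.1107])
OFF=np.array([.073,.0054,.0574])  # tip - TCP, world
def to(dw): # world shift -> units of moves
    return (Rn.from_quat(ctrl.observe()["tcp_rot"]).as_matrix().T@np.asarray(dw)/.05).round(3)
def rep():
    s=ctrl.observe();e=np.array(s["ee_pos"])+OFF-RIM; q=Rn.from_quat(s["tcp_rot"]).as_matrix()
    print("t",round(s["time_s"],2),"tip in rim frame mm",(np.array([TX@e,TY@e,TZ@e])*1000).round(1),"F tray",np.round([TX@s["ft_force"],TY@s["ft_force"],TZ@s["ft_force"]],1),"yaw",np.degrees(np.arctan2(q[1,0],q[0,0])).round(1),"toolx up",np.degrees(np.arcsin(q[2,0])).round(1),"w",round(s["width"],4))
    print("per 10mm: TX",to(TX*.01),"TY",to(TY*.01),"TZ",to(TZ*.01))
E
python3 -m crank '[[0,0,-0.05,0],[0,0,0,0],[0,0,0,0]]' -1 90; python3 -c "from h import *;rep()"
```

```text
time_s: 11.1
ee_pos: [0.5497, -0.0218, 0.0867]
tcp_rot: [0.999, 0.04, 0.023, -0.006]
ft_force: [0.6, -0.4, -0.0]
width: 0.0119
t 11.1 tip in rim frame mm [33.4  7.2 17.4] F tray [ 0.5 -0.5 -0.3] yaw 4.6 toolx up 2.6 w 0.0119
per 10mm: TX [ 0.169 -0.002 -0.107] TY [-0.001 -0.2    0.002] TZ [-0.107 -0.001 -0.169]
```

```bash
python3 -m crank '[[-0.02,0,-0.04,0],[-0.4,0,0.25,0],[-0.46,0,0.3,0],[0,0,0,0]]'; python3 -m crank '[[0.1,0.07,0.16,0],[0.1,0.07,0.16,0],[0,0,0,0]]'; python3 -c "from h import *;rep()"
```

```text
time_s: 11.5
ee_pos: [0.5055, -0.0254, 0.0582]
tcp_rot: [0.999, 0.04, 0.023, -0.006]
ft_force: [-0.3, 0.1, -1.0]
width: 0.0118
time_s: 11.8
ee_pos: [0.5195, -0.0315, 0.0425]
tcp_rot: [0.999, 0.04, 0.024, -0.006]
ft_force: [-0.1, -0.2, -1.3]
width: 0.0119
t 11.8 tip in rim frame mm [-17.3   0.1  -1.1] F tray [-0.8 -0.2 -1. ] yaw 4.6 toolx up 2.8 w 0.0119
per 10mm: TX [ 0.169 -0.002 -0.107] TY [-0.001 -0.2    0.002] TZ [-0.107 -0.001 -0.169]
```

```bash
python3 - <<'E'
from h import *
p,d=ctrl.snapshot("wrist");X,u,v=pts("wrist",d); cv2.imwrite("pics/w5.png",p); e=np.array(ctrl.observe()["ee_pos"])
for a in range(60,300,12):
  k=(u>325)&(u<345)&(v>=a)&(v<a+4); m=np.median(X[k],0); q=m-RIM; print(a,m.round(4),(m-e).round(4),"rim", (np.array([TX@q,TY@q,TZ@q])*1000).round(1))
E
```

```text
60 [ 6.126e-01 -2.380e-02  4.000e-04] [ 0.0932  0.0076 -0.0424] rim [-57.8   0.7 -94.1]
72 [ 0.5926 -0.0258  0.1015] [0.0732 0.0056 0.0587] rim [-16.3   0.4   0.2]
84 [ 0.5906 -0.0259  0.1001] [0.0712 0.0055 0.0573] rim [-18.7   0.4   0.2]
96 [ 0.5885 -0.0261  0.0986] [0.0691 0.0053 0.0558] rim [-21.3   0.4   0.2]
108 [ 0.5863 -0.0263  0.0973] [0.0669 0.0051 0.0545] rim [-23.9   0.4   0.3]
120 [ 0.584  -0.0265  0.0959] [0.0646 0.0049 0.0531] rim [-26.5   0.4   0.5]
132 [ 0.5816 -0.0267  0.0941] [0.0622 0.0047 0.0513] rim [-29.5   0.5   0.4]
144 [ 0.5791 -0.0268  0.0924] [0.0597 0.0046 0.0496] rim [-32.6   0.5   0.5]
156 [ 0.5765 -0.027   0.0908] [0.0571 0.0044 0.048 ] rim [-35.7   0.5   0.7]
168 [ 0.5737 -0.0273  0.0887] [0.0543 0.0041 0.0459] rim [-39.1   0.5   0.6]
180 [ 0.5708 -0.0275  0.0867] [0.0514 0.0039 0.0439] rim [-42.7   0.5   0.6]
192 [ 0.5678 -0.0278  0.0846] [0.0484 0.0036 0.0418] rim [-46.4   0.6   0.6]
204 [ 0.5645 -0.028   0.0825] [0.0451 0.0034 0.0396] rim [-50.3   0.6   0.7]
216 [ 0.5611 -0.0283  0.0802] [0.0417 0.0031 0.0374] rim [-54.4   0.6   0.9]
228 [ 0.5575 -0.0286  0.0778] [0.0381 0.0028 0.0349] rim [-58.7   0.6   0.9]
240 [ 0.5537 -0.0289  0.0753] [0.0343 0.0025 0.0324] rim [-63.3   0.6   1. ]
252 [ 0.5496 -0.0292  0.0725] [0.0302 0.0022 0.0297] rim [-68.2   0.7   1.1]
264 [ 0.5453 -0.0296  0.0694] [0.0259 0.0019 0.0266] rim [-73.5   0.7   1.1]
276 [ 0.5408 -0.0299  0.0665] [0.0214 0.0015 0.0237] rim [-78.9   0.7   1.3]
288 [ 0.5358 -0.0303  0.063 ] [0.0165 0.0011 0.0202] rim [-85.    0.8   1.3]
```

```bash
python3 -m crank '[[0.16,0,-0.12,0],[0.07,0,-0.045,0],[0.07,0,-0.045,0]]'; python3 -c "from h import *;rep()"; python3 -m crank '[[0.07,0,-0.045,0],[0.07,0,-0.045,0]]'; python3 -c "from h import *;rep()"
```

```text
time_s: 12.15
ee_pos: [0.5318, -0.0307, 0.0533]
tcp_rot: [0.999, 0.04, 0.02, -0.006]
ft_force: [-19.2, -1.4, -12.3]
width: 0.012
t 12.15 tip in rim frame mm [-1.  -0.2  0.6] F tray [-22.8   0.3   1. ] yaw 4.6 toolx up 2.3 w 0.012
per 10mm: TX [ 0.168 -0.002 -0.108] TY [-0.001 -0.2    0.002] TZ [-0.108 -0.001 -0.168]
time_s: 12.35
ee_pos: [0.5309, -0.0308, 0.0543]
tcp_rot: [0.999, 0.04, 0.011, -0.006]
ft_force: [-10.9, -0.6, -6.1]
width: 0.0121
t 12.35 tip in rim frame mm [-1.2 -0.2  2.1] F tray [-12.5   0.3   1.3] yaw 4.6 toolx up 1.3 w 0.0121
per 10mm: TX [ 0.166 -0.002 -0.111] TY [-0.001 -0.2    0.002] TZ [-0.111 -0.001 -0.166]
```

```bash
cat >> h.py <<'E'
def blade():
    p,d=ctrl.snapshot("wrist");X,u,v=pts("wrist",d); q=(X-RIM)@np.c_[TX,TY,TZ]*1000
    k=(u>325)&(u<345)&(v<300)&(abs(q[:,2])<25)&(q[:,0]<2); q=q[k];
    f=np.polyfit(q[:,0],q[:,2],1); t=q[:,0].max(); print("blade tip x %.1f y %.1f z(centre) %.1f  slope vs tray %.1f deg"%(t,np.median(q[:,1]),np.polyval(f,t)-1,np.degrees(np.arctan(f[0]))), "knife moves; F",np.round(ctrl.observe()["ft_force"],1)); return p
E
python3 -m crank '[[-0.09,0,0.06,0],[0,-0.5,0,0],[0,-0.55,0,0],[0,0,0,0]]'; python3 -c "from h import *;rep();blade()"
```

```text
time_s: 12.75
ee_pos: [0.5228, 0.0222, 0.0523]
tcp_rot: [0.999, 0.039, 0.012, -0.006]
ft_force: [-0.1, 0.5, -0.6]
width: 0.0116
t 12.75 tip in rim frame mm [-5.1 53.2  2.4] F tray [-0.4  0.5 -0.5] yaw 4.5 toolx up 1.4 w 0.0116
per 10mm: TX [ 0.167 -0.003 -0.111] TY [-0.002 -0.2    0.002] TZ [-0.111 -0.001 -0.167]
blade tip x 2.0 y 51.5 z(centre) 2.0  slope vs tray -0.1 deg knife moves; F [-0.8  0.2  0.2]
```

```bash
sed -i 's/abs(q\[:,2\])<25)/abs(q[:,2])<8)/; s/q\[:,0\]<2)/q[:,0]<-11)/; s/t=q\[:,0\].max()/t=0/' h.py; python3 -c "from h import *;blade()"
```

```text
blade tip x 0.0 y 50.1 z(centre) -0.1  slope vs tray -2.7 deg knife moves; F [0.  0.2 0.3]
```

```bash
python3 -m crank '[[0.06,0,-0.04,0],[0.06,0,-0.04,0],[0.06,0,-0.04,0]]'; python3 -c "from h import *;rep()"
```

```text
time_s: 13.15
ee_pos: [0.5329, 0.0172, 0.0596]
tcp_rot: [0.999, 0.036, 0.013, -0.005]
ft_force: [1.0, -0.1, -0.2]
width: 0.0122
t 13.15 tip in rim frame mm [ 6.9 47.4  2.8] F tray [ 0.6 -0.2 -0.7] yaw 4.1 toolx up 1.5 w 0.0122
per 10mm: TX [ 0.167 -0.003 -0.111] TY [-0.003 -0.2    0.002] TZ [-0.111  0.    -0.167]
```

```bash
python3 -m crank '[[0.06,-0.04,-0.04,0],[0.06,-0.04,-0.04,0],[0,0,0,0]]'; python3 -c "from h import *;rep();blade()"
```

```text
time_s: 13.45
ee_pos: [0.5401, 0.0209, 0.0647]
tcp_rot: [0.999, 0.035, 0.013, -0.004]
ft_force: [0.2, 0.4, -1.0]
width: 0.0121
t 13.45 tip in rim frame mm [16.  50.5  2.8] F tray [-0.4  0.4 -1. ] yaw 4.0 toolx up 1.5 w 0.0121
per 10mm: TX [ 0.167 -0.004 -0.11 ] TY [-0.003 -0.2    0.001] TZ [-0.11   0.001 -0.167]
blade tip x 0.0 y 50.5 z(centre) 1.0  slope vs tray -3.0 deg knife moves; F [ 0.2 -0.4 -0.9]
```

Middle blocked (about 22 N at the face). On the left, the +y side, the blade went in 16 mm with no force, so that is the slot. Firming the grip and levering.

```bash
python3 -m crank '[[0.03,-0.04,-0.02,0],[0,0,0,0],[-0.055,0,-0.084,0],[-0.055,0,-0.084,0]]' -1 120; python3 -c "from h import *;rep()"; python3 -m crank '[[-0.055,0,-0.084,0],[-0.055,0,-0.084,0]]';python3 -c "from h import *;rep();cv2.imwrite('pics/w6.png',blade())"
```

```text
time_s: 13.9
ee_pos: [0.5351, 0.0224, 0.0736]
tcp_rot: [0.999, 0.035, 0.013, -0.004]
ft_force: [4.4, -0.1, -3.1]
width: 0.0113
t 13.9 tip in rim frame mm [17.1 52.5 12.8] F tray [ 1.8 -0.5 -5. ] yaw 4.0 toolx up 1.5 w 0.0113
per 10mm: TX [ 0.167 -0.003 -0.11 ] TY [-0.003 -0.2    0.001] TZ [-0.11   0.001 -0.167]
time_s: 14.1
ee_pos: [0.5298, 0.022, 0.0831]
tcp_rot: [0.999, 0.035, 0.014, -0.004]
ft_force: [4.7, 1.2, -2.2]
width: 0.0109
t 14.1 tip in rim frame mm [18.2 52.5 23.7] F tray [ 2.7  0.8 -4.6] yaw 4.0 toolx up 1.6 w 0.0109
per 10mm: TX [ 0.167 -0.003 -0.11 ] TY [-0.003 -0.2    0.001] TZ [-0.11   0.001 -0.167]Traceback (most recent call last):
  File "<string>", line 1, in <module>
    from h import *;rep();cv2.imwrite('pics/w6.png',blade())
                                                    ~~~~~^^
  File "h.py", line 24, in blade
    f=np.polyfit(q[:,0],q[:,2],1); t=0; print("blade tip x %.1f y %.1f z(centre) %.1f  slope vs tray %.1f deg"%(t,np.median(q[:,1]),np.polyval(f,t)-1,np.degrees(np.arctan(f[0]))), "knife moves; F",np.round(ctrl.observe()["ft_force"],1)); return p
    raise TypeError("expected non-empty vector for x")
TypeError: expected non-empty vector for x
```

```bash
cat >> h.py <<'E'
def lid(cam="top"):
    p,d=ctrl.snapshot(cam);X,u,v=pts(cam,d); q=(X-RIM)@np.c_[TX,TY,TZ]*1000
    k=(abs(abs(q[:,1])-92)<5)&(q[:,2]>10)&(q[:,0]<140)&(q[:,0]>-60)&(q[:,2]<170)&(q[:,1]<0); q=q[k]
    # angle about hinge (130,3) of outer-face points: r, 12 mm offset
    a=np.arctan2(q[:,2]-3,130-q[:,0]); r=np.hypot(q[:,2]-3,130-q[:,0]); m=(r>40)&(r<140)
    th=(a-np.arcsin(12/np.maximum(r,13)))[m]; print("lid rad",np.percentile(th,[25,50,75]).round(3),m.sum()); return p
E
python3 -m crank '[[0,0,0,0],[-0.055,0,-0.084,0],[0,0,0,0],[0,0,0,0]]';python3 -c "from h import *;rep();cv2.imwrite('pics/t6.png',lid()[140:260,200:380]);p,d=ctrl.snapshot('wrist');cv2.imwrite('pics/w6.png',p)"
```

```text
time_s: 14.55
ee_pos: [0.5262, 0.0218, 0.0883]
tcp_rot: [0.999, 0.035, 0.014, -0.004]
ft_force: [1.5, 0.7, -2.1]
width: 0.0114
t 14.55 tip in rim frame mm [18.3 52.6 30. ] F tray [ 0.1  0.6 -2.6] yaw 4.0 toolx up 1.6 w 0.0114
per 10mm: TX [ 0.167 -0.003 -0.11 ] TY [-0.003 -0.2    0.001] TZ [-0.11   0.001 -0.167]
lid rad [0.216 0.239 0.257] 177
```

View pics/w6.png

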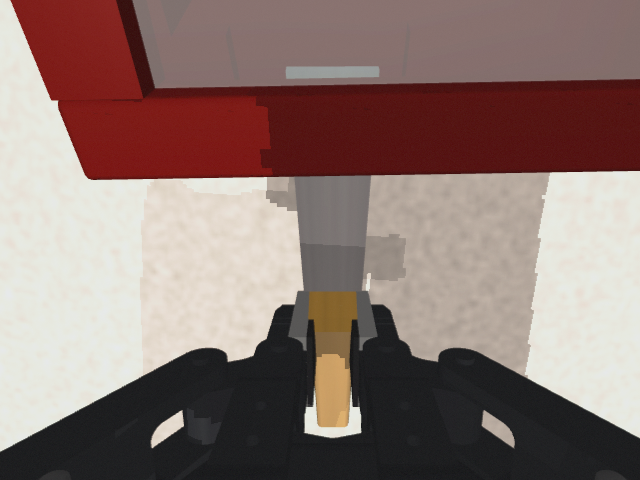

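Wrist view: the lid's front edge is at row ~178 with the blade under it at (335,180–290). The blade tip shows through the pane at (332,72), and the fingers (row ≥290) are clear. The lid is about 0.23 rad open with 2.6–5 N on the knife, so I'll swing it round the arc with the tip.

```bash
python3 -m crank '[[-0.064,0,-0.221,0],[-0.042,0,-0.226,0],[-0.019,0,-0.229,0]]';python3 -c "from h import *;rep();lid()"; python3 -m crank '[[0.004,0,-0.23,0],[0.027,0,-0.228,0]]';python3 -c "from h import *;rep();lid()"
```

```text
time_s: 14.95
ee_pos: [0.5173, 0.0209, 0.1221]
tcp_rot: [0.999, 0.035, 0.012, -0.004]
ft_force: [3.8, 1.7, -5.4]
width: 0.0116
t 14.95 tip in rim frame mm [30.3 52.5 62.8] F tray [ 0.2  1.3 -6.7] yaw 4.0 toolx up 1.4 w 0.0116
per 10mm: TX [ 0.167 -0.003 -0.111] TY [-0.003 -0.2    0.001] TZ [-0.111  0.001 -0.167]
lid rad [0.51  0.529 0.544] 191
time_s: 15.2
ee_pos: [0.5182, 0.0208, 0.1481]
tcp_rot: [0.999, 0.035, 0.012, -0.004]
ft_force: [5.1, 1.7, -5.4]
width: 0.0108
t 15.2 tip in rim frame mm [45.9 52.3 83.6] F tray [ 1.2  1.3 -7.5] yaw 4.0 toolx up 1.4 w 0.0108
per 10mm: TX [ 0.167 -0.003 -0.111] TY [-0.003 -0.2    0.001] TZ [-0.111  0.001 -0.167]
lid rad [0.73  0.747 0.767] 195
```

```bash
python3 -m crank '[[0.05,0,-0.224,0],[0.072,0,-0.218,0],[0.093,0,-0.21,0]]';python3 -c "from h import *;rep();lid()"; python3 -m crank '[[0.114,0,-0.2,0],[0.13,0,-0.18,0]]';python3 -c "from h import *;rep();lid();lid('scene')"
```

```text
time_s: 15.55
ee_pos: [0.529, 0.0215, 0.1844]
tcp_rot: [0.999, 0.035, 0.013, -0.004]
ft_force: [5.7, 1.8, -8.3]
width: 0.0112
t 15.55 tip in rim frame mm [ 75.6  52.1 107.1] F tray [  0.    1.3 -10.2] yaw 4.1 toolx up 1.5 w 0.0112
per 10mm: TX [ 0.167 -0.003 -0.11 ] TY [-0.003 -0.2    0.002] TZ [-0.11   0.    -0.167]
lid rad [1.055 1.07  1.084] 175
time_s: 15.8
ee_pos: [0.5426, 0.0227, 0.2064]
tcp_rot: [0.999, 0.036, 0.014, -0.004]
ft_force: [8.7, 1.1, -12.4]
width: 0.0112
t 15.8 tip in rim frame mm [ 99.4  52.1 117.3] F tray [  0.    0.4 -15.2] yaw 4.1 toolx up 1.6 w 0.0112
per 10mm: TX [ 0.167 -0.003 -0.11 ] TY [-0.003 -0.2    0.001] TZ [-0.11   0.    -0.167]
lid rad [1.275 1.289 1.301] 152
lid rad [1.291 1.318 1.348] 143
```

```bash
python3 -m crank '[[0,0,0,0],[0,0,0,0],[0.044,0,0.067,0],[-0.167,0,0.11,0],[-0.4,0,0.2,0],[-0.6,0,0,0],[-0.6,0,0,0],[0,0,0,0]]';python3 -c "from h import *;rep();lid();p=lid('scene');cv2.imwrite('pics/s7.png',p)"
```

```text
time_s: 16.7
ee_pos: [0.4566, 0.0153, 0.186]
tcp_rot: [0.999, 0.035, 0.015, -0.003]
ft_force: [0.9, -0.2, -0.2]
width: 0.0113
t 16.7 tip in rim frame mm [ 17.   52.1 150.1] F tray [ 0.6 -0.3 -0.6] yaw 4.0 toolx up 1.8 w 0.0113
per 10mm: TX [ 0.167 -0.003 -0.11 ] TY [-0.003 -0.2    0.001] TZ [-0.11   0.001 -0.167]
lid rad [1.297 1.315 1.326] 149
lid rad [1.294 1.322 1.352] 150
```

View pics/s7.png

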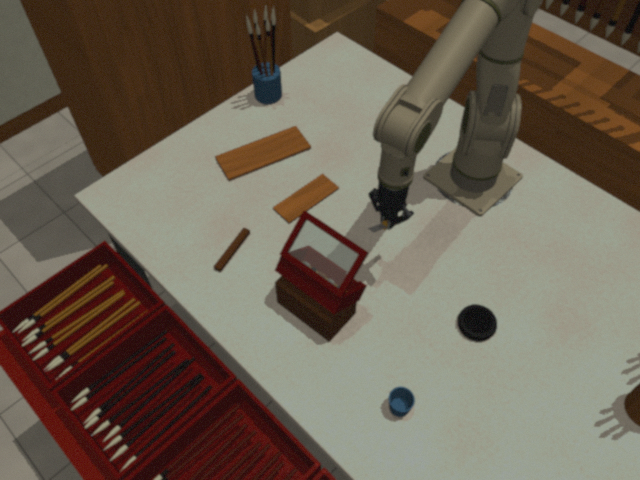

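Scene view: the lid stands open by itself behind the case at px (322,250), about 1.3 rad. Cup, ink stone and paperweight are where they were. The empty pad is at (306,198). I'll take the knife back to it.

```bash
python3 -m crank '[[-0.05,0.83,0,0],[-0.05,0.83,0,0],[-0.05,0.83,0,0],[-0.05,0.83,0,0],[-0.05,0.83,0,0],[-0.05,0.83,0,0],[-0.05,0.83,0,0],[-0.05,0.8,0,0]]'; python3 -m crank '[[0,0,0.4,0.027],[0,0,0.5,0.026],[0,0,0.5,0],[0,0,0.3,0],[0,0,0,0]]'
```

```text
time_s: 17.6
ee_pos: [0.4728, -0.3236, 0.1888]
tcp_rot: [0.999, 0.043, 0.022, -0.0]
ft_force: [1.0, 0.9, -0.1]
width: 0.0114
time_s: 18.1
ee_pos: [0.478, -0.3358, 0.1021]
tcp_rot: [0.999, -0.047, 0.022, 0.004]
ft_force: [0.8, -0.4, 0.2]
width: 0.011
```

```bash
python3 -m crank '[[-0.2,-0.16,0.2,0],[-0.2,-0.16,0.3,0],[0,0,0.3,0],[0,0,0,0]]' -1 20;  python3 -m crank '[[0,0,0.12,0],[0,0,0.12,0],[0,0,0.1,0]]';  python3 -c "
from h import *
p,d=ctrl.snapshot('wrist');cv2.imwrite('pics/w8.png',p)"
```

```text
time_s: 18.5
ee_pos: [0.4645, -0.3196, 0.0632]
tcp_rot: [0.999, -0.046, 0.025, 0.006]
ft_force: [0.5, 0.7, -0.8]
width: 0.0113
time_s: 18.8
ee_pos: [0.4685, -0.3217, 0.0482]
tcp_rot: [0.999, -0.045, 0.027, 0.007]
ft_force: [0.5, 3.4, 22.2]
width: 0.0113
```

View pics/w8.png

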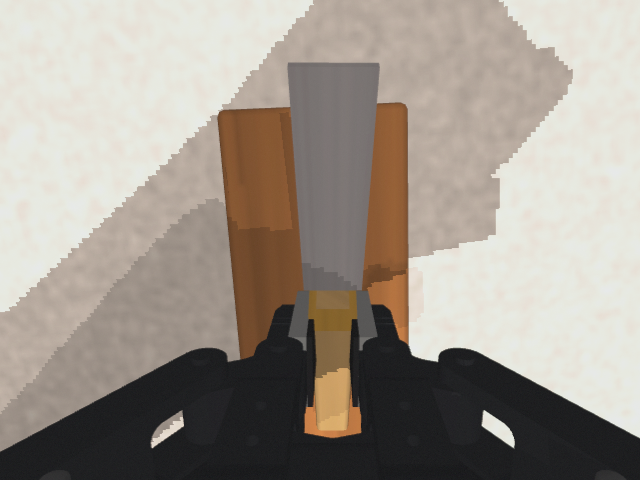

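Wrist view: the knife is over the pad, blade (335,65–290), still tip-up, tail pressing with 22 N. The width still reads 11.3 mm, so the grip hasn't relaxed. I'll ease off and loosen the jaws slightly.

```bash
python3 -m crank '[[0,0,-0.06,0],[0,0,0,0],[0,0,0,0]]' -0.7 20; python3 -m crank '[[0,0,0.08,0]]';  python3 -m crank '[[0,0,0.08,0]]'
```

```text
time_s: 19.15
ee_pos: [0.469, -0.3226, 0.0514]
tcp_rot: [0.999, -0.045, 0.027, 0.007]
ft_force: [-0.1, 0.2, -0.6]
width: 0.013
time_s: 19.25
ee_pos: [0.4703, -0.3231, 0.0482]
tcp_rot: [0.999, -0.045, 0.029, 0.008]
ft_force: [4.2, 1.4, 13.0]
width: 0.0129
time_s: 19.35
ee_pos: [0.4728, -0.3236, 0.0453]
tcp_rot: [0.998, -0.045, 0.031, 0.008]
ft_force: [4.0, 2.5, 12.3]
width: 0.0131
```

```bash
python3 -m crank '[[-0.03,-0.01,0.08,0],[-0.03,-0.01,0.08,0],[-0.03,-0.01,0.08,0]]';  python3 -m crank '[[-0.03,-0.01,0.08,0],[-0.03,0,0.08,0]]'; python3 -c "
from h import *
p,d=ctrl.snapshot('wrist');X,u,v=pts('wrist',d)
for a in range(20,300,30):
  k=(u>325)&(u<345)&(v>=a)&(v<a+5); print(a,np.median(X[k],0).round(4))"
```

```text
time_s: 19.65
ee_pos: [0.4785, -0.3237, 0.0379]
tcp_rot: [0.998, -0.043, 0.039, 0.01]
ft_force: [4.7, 0.9, 10.5]
width: 0.0131
time_s: 19.85
ee_pos: [0.482, -0.3242, 0.0326]
tcp_rot: [0.998, -0.043, 0.044, 0.012]
ft_force: [4.2, 1.7, 11.0]
width: 0.0134
20 [ 5.899e-01 -3.343e-01  1.000e-04]
50 [ 0.5619 -0.3301  0.0719]
80 [ 0.5555 -0.3296  0.0694]
110 [ 0.5486 -0.3291  0.0672]
140 [ 0.5413 -0.3285  0.0645]
170 [ 0.5334 -0.3279  0.0619]
200 [ 0.525  -0.3273  0.0589]
230 [ 0.5159 -0.3266  0.0556]
260 [ 0.506  -0.3258  0.0523]
290 [ 0.4967 -0.325   0.0529]
```

```bash
python3 -m crank '[[-0.08,-0.01,0.08,0],[-0.08,-0.01,0.08,0],[-0.08,0,0.08,0]]'; python3 -c "
from h import *
p,d=ctrl.snapshot('wrist');X,u,v=pts('wrist',d)
for a in (50,110,260):
  k=(u>325)&(u<345)&(v>=a)&(v<a+5); print(a,np.median(X[k],0).round(4))"
```

```text
time_s: 20.2
ee_pos: [0.482, -0.3246, 0.0248]
tcp_rot: [0.998, -0.041, 0.054, 0.015]
ft_force: [5.7, 0.8, 10.1]
width: 0.0128
50 [ 0.5632 -0.3307  0.0551]
110 [ 0.5486 -0.3296  0.0515]
260 [ 0.5044 -0.3263  0.0416]
```

```bash
python3 -m crank '[[-0.1,0,0.07,0],[-0.1,0,0.07,0],[-0.1,0,0.06,0]]'; python3 -c "
from h import *
p,d=ctrl.snapshot('wrist');X,u,v=pts('wrist',d)
for a in (50,110,260):
  k=(u>325)&(u<345)&(v>=a)&(v<a+5); print(a,np.median(X[k],0).round(4))"
```

```text
time_s: 20.55
ee_pos: [0.4771, -0.3261, 0.0175]
tcp_rot: [0.997, -0.039, 0.062, 0.018]
ft_force: [6.7, -1.4, 7.9]
width: 0.0134
50 [ 0.5602 -0.3322  0.04  ]
110 [ 0.5442 -0.331   0.038 ]
260 [ 0.4986 -0.3276  0.0322]
```

```bash
python3 -m crank '[[-0.1,0,0.05,0],[-0.03,0,0.02,0]]'; python3 -m crank '[[0,0,0,0],[0,0,0,0],[0,0,0,0]]' -0.5; python3 -m crank '[[0,0,-0.1,0],[0,0,-0.3,0],[0,0,-0.6,0],[0,0,-0.8,0],[0,0,-0.8,0],[0,0,-0.8,0],[0,0,0,0]]' 1;  python3 - <<'E'
from h import *
p,d=ctrl.snapshot('wrist');cv2.imwrite('pics/w9.png',p); lid(); lid("scene")
for t in("inkstone","water_cup","paperweight"):
  print(t,[(np.round(x["centre"],3).tolist(),round(x["score"],2)) for c in("top","scene") for x in ctrl.find_in(t,c)[:1]])
E
```

```text
time_s: 20.8
ee_pos: [0.4744, -0.3268, 0.0151]
tcp_rot: [0.997, -0.038, 0.066, 0.019]
ft_force: [-2.2, 1.6, 6.8]
width: 0.0131
time_s: 21.1
ee_pos: [0.4743, -0.3268, 0.0145]
tcp_rot: [0.997, -0.038, 0.066, 0.019]
ft_force: [-0.3, 0.7, 0.6]
width: 0.0215
time_s: 21.8
ee_pos: [0.4488, -0.3208, 0.1922]
tcp_rot: [0.997, -0.041, 0.064, 0.019]
ft_force: [0.8, -0.8, 0.6]
width: 0.0852
lid rad [1.299 1.314 1.323] 151
lid rad [1.303 1.328 1.351] 135
inkstone [([0.422, 0.322, 0.021], 0.66), ([0.434, 0.33, 0.026], 0.65)]
water_cup [([0.749, 0.331, 0.03], 0.85), ([0.74, 0.328, 0.031], 0.93)]
paperweight [([0.731, -0.328, 0.016], 0.73), ([0.74, -0.325, 0.019], 0.83)]
```

View pics/w9.png

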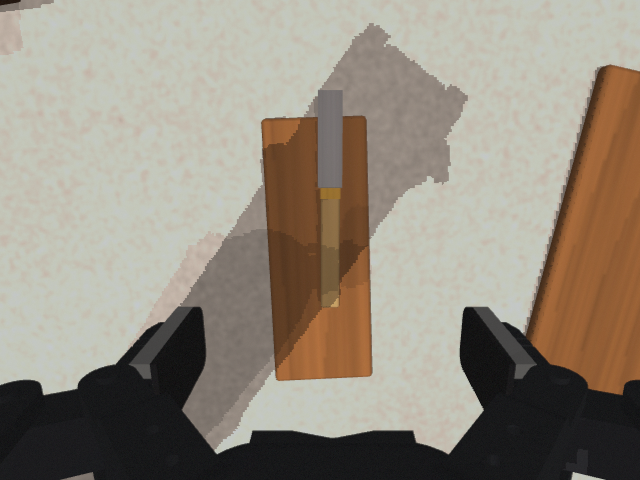

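Wrist view: the knife lies on the pad, handle middle at px (330,247). The pad spans rows 117–380 and columns 263–372, so it is well inside. One flatness check, then hand in.

```bash
python3 - <<'E'
from h import *
p,d=ctrl.snapshot('wrist');X,u,v=pts('wrist',d)
for n,a,b in(("tip",95,105),("blade root",170,182),("handle fr",205,215),("handle tail",285,300)):
  k=(u>324)&(u<336)&(v>=a)&(v<b); print(n,np.median(X[k],0).round(4))
print(ctrl.observe()["ft_force"]); print(ctrl.sign_off())
E
```

```text
tip [ 0.5501 -0.33    0.0215]
blade root [ 0.497  -0.3256  0.0214]
handle fr [ 0.4731 -0.3235  0.0303]
handle tail [ 0.4127 -0.3184  0.0303]
[ 1.38425351 -0.27134867 -1.12185729]
the job is handed in; nothing more can be done
None
```

The lid is levered open and standing by itself, the knife is flat on its pad, and the job was handed in at about 22 s; the hand-in gave no verdict.

- **Finding the slot:** I set the blade to the lid's slope by pressing it lightly on the shut lid. The middle position was blocked (about 22 N at the face). The left (+y) position let the blade in 16 mm without force, so I did not test the right.
- **Opening the lid:** The knife lifted the lid to about 0.23 rad, with 2.6–5 N on the wrist and the fingers clear. The blade tip then pushed it round to about 1.3 rad. The wrist force stayed below about 15 N during the swing.
- **Lid at the end:** It read 1.31 rad from the top camera and 1.33 from the scene camera. It did not change between letting go and the last look.
- **Knife:** It lies level, with handle top at 30 mm and blade at 21.5 mm at both ends. The handle's middle is near the pad's centre.
- **Loose objects:** Ink stone, cup and paperweight were found within about 5 mm of their first positions, which is within the detector's accuracy.

**What did not go smoothly:**
- The jaws did not relax when the grip was reduced to 20 N, so the knife's tail pressed the pad with 22 N until I loosened them slightly.
- The tool's tilt drifted by up to about 8 degrees while I laid the knife down.
- An early top-camera and wrist-camera fix of the knife differed by about 8 mm. A closer look settled it.

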